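# Sweep the stray clothes pegs into the peg tray

## Task

Sweep the three stray clothes pegs across the worktop into the green peg tray through its open side, pushing them with the fingertips and never lifting them off the worktop. Every peg must end wholly inside the tray, with no end sticking out, lying flat on the surface. Leave the thread spools and the binder clip standing where they are.

Things in the scene. Friction and masses are not known exactly. Their poses are not given: they have to be found in the camera images.
- peg_tray: Green open-fronted peg tray fixed to the worktop: three walls 28 mm high and 6 mm thick (mouth posts 30 mm high, 12 mm thick) round an inner space 160 mm wide (x) and 150 mm deep (y). No floor: the cork liner is level with the worktop. Origin at the centre of the inner space, on the worktop; own z up; the fourth side, the mouth, is open and faces the tray's own +y, 75 mm from the origin; the back wall is at -y.
- tray_mouth (a point): Middle of the mouth line of the tray at worktop height, between the front ends of its side walls; axes as the tray's: +y points out of the tray, -y into it, x along the mouth (+-80 mm to the walls). A tall wire file rack stands on the worktop on its far side, its front face at about world x = 0.58 to 0.60, from y = -0.18 to 0.19: keep the gripper clear of it.
- peg_a: Loose natural wooden clothes peg, 72 mm long (own y), 14 mm wide (x), 12 mm high, about 15 g, lying on the worktop. Origin at the centre of its underside, own z up. Slides easily when pushed.
- peg_a_end1 (a point): The end of the natural wooden peg at its own +y, 36 mm from its centre, 6 mm above its underside.
- peg_a_end2 (a point): The end of the natural wooden peg at its own -y, 36 mm from its centre, 6 mm above its underside.
- peg_b: Loose purple clothes peg, 72 mm long (own y), 14 mm wide (x), 12 mm high, about 15 g, lying on the worktop. Origin at the centre of its underside, own z up. Slides easily when pushed.
- peg_b_end1 (a point): The end of the purple peg at its own +y, 36 mm from its centre, 6 mm above its underside.
- peg_b_end2 (a point): The end of the purple peg at its own -y, 36 mm from its centre, 6 mm above its underside.
- peg_c: Loose blue clothes peg, 72 mm long (own y), 14 mm wide (x), 12 mm high, about 15 g, lying on the worktop. Origin at the centre of its underside, own z up. Slides easily when pushed.
- peg_c_end1 (a point): The end of the blue peg at its own +y, 36 mm from its centre, 6 mm above its underside.
- peg_c_end2 (a point): The end of the blue peg at its own -y, 36 mm from its centre, 6 mm above its underside.
- red_spool: Bystander: red thread spool standing on the worktop, 25 mm across, 50 mm high; origin under its centre.
- green_spool: Bystander: green thread spool standing on the worktop, 25 mm across, 50 mm high; origin under its centre.
- clip: Bystander: black binder clip standing on the worktop, 26x32x41 mm high; origin under its centre.

How it is judged:
By the outcome, as a careful person would: the job done as asked, in the order asked, and still so for the second after the job is handed in, with the robot touching nothing.
It also fails if it takes over 64 s, if anything falls off the work surface, if the arm or the gripper's body presses on something with over 40 N, if the wrist force passes 120 N, or if a joint passes its speed limit or range.

## Robot

A 6-joint arm with a two-finger parallel gripper is mounted at the origin on a cart in front of the work surface, level with it; the furniture and walls round the work are solid. World frame = base frame: x ahead of the robot, y to its left, z up, the work surface at z = 0. Lengths are in mm, angles in rad, forces in N, time in s.
With the tool pointing down it reaches from about 350 to 775 mm from the base axis. Payload 7.3 kg.
Tool frame: the origin (TCP) lies at the very end of the fingers, on their centre line; the grasp point (between the pads) lies 19 mm behind it; z points along the fingers, y is the line along which they close (so a half turn about z gives the same grasp; the last joint's range is limited). The gripper opens to 92 mm and grips with 3 to 60 N. Pads are 19 mm wide; open, the fingers measure 130 mm over their backs; the gripper's body (75 mm by 190 mm) begins 47 mm behind the grasp point.
Start: joints at [-1.462, 0.342, 1.524, -0, 1.275, -0.146], TCP at [132.349, -508.064, 226.741] pointing down, gripper open.
Joint ranges: [-2.53, 2.53], [-0.77, 2.02], [0.04, 2.7], [-1, 4.14], [0.28, 2.66], [-3.11, 3.11]. Speed limits (rad/s): [2.57, 2.57, 3.14, 3.14, 3.14, 3.14].

## Interface

Orientations are given as [roll, pitch, yaw] about the fixed x, y, z axes, in that order (R = Rz(yaw) Ry(pitch) Rx(roll)).
In Python, from plant import get_obs, capture, close_job gives the robot as it stands. The module is installed in compiled form; this text tells all that it offers.
- The arm moves only by the shell command python3 -m handwheel 'ROWS'. ROWS is JSON, a list of rows, each a list of 3 entries, a list of its own where there are three numbers: the turn, a rotation vector about the tool's x, y, z in degrees, then the shift along the tool's x, y, z in m, then the opening, from 0 (shut) to 1 (fully open). A call has 1 to 12 rows; each row is the pose to reach, as a shift and turn from the pose commanded when the call began, along the tool's axes at that moment; what a row does not reach only later rows make up. A row lasts 1/10 s, in which the tool goes at most 50 mm and 8.59 degrees, less where a joint would pass 70% of its speed; a pose out of reach is approached as far as the arm can. A call with a gripper value outside its range is refused whole. The fingers move at their own pace and stop on an object; the grip force is fixed at half the most. Time passes only in rows, so rows that repeat a pose let the fingers close. It gives the time, the measured TCP pose, the force, the opening and the grip force at its end, in the units of the state.
- get_obs(): the state, without advancing time (a new reading comes with each control period).
- capture(name): name is "scene" or "top" or "wrist"; returns a dict with "image" (420x560x3 uint8, red, green, blue), "depth" (420x560 float32, mm along the optical axis (not along the pixel's ray), 0 where there is no reading), "fx", "fy", "cx", "cy" (pixels), "camera_from_world" (4x4, takes a point from world to camera coordinates). Camera axes: x right, y down, z forward; pixel columns grow to the right and rows downward; lengths in mm; the calibration is good to about 2 mm. A picture is of the moment at which its call begins.
- close_job(): hands the job in; it is judged then, once.
The state is a dict: "time": time; "joint_positions": joint angles; "dq": joint speeds; "tau": joint torques, N m; "tool_pos": TCP position; "tcp_rot": TCP orientation; "contact_force": force on the tool from outside, world axes, zero at the start; "moment": the same for the moment, N m; "grip_width": finger opening in mm; "finger_force": force on a finger pad.
Only numpy, scipy, OpenCV 4.12 (cv2) and the standard library are available. Lean on these libraries where they do the work, as an engineer would, in place of code of your own. Each camera call takes 0.05 s, during which the arm holds its last target. There are 200 camera calls.

## Working session

There is one attempt and no reset: what is moved stays moved. The work goes in short steps, Python scripts to look and compute and a shell command to move; the robot and the scene stay as the last step left them, time stands still between calls to the robot, and variables do not carry over. Pictures are saved under pics/ and viewed, at most 10 in all, crops included, and the job is handed in when it is done.

```bash
mkdir -p pics; python3 - <<'E'
from plant import *
import cv2,numpy as np
o=get_obs();print(o)
for n in("top","scene"):
    c=capture(n);cv2.imwrite(f"pics/{n}0.png",c["image"][:,:,::-1]);np.savez(f"{n}0.npz",**c)
    print(n,c["fx"],c["cx"],c["cy"],np.round(c["camera_from_world"],3).tolist())
E
```

```text
{'time': 0.0, 'joint_positions': array([-1.46200490e+00,  3.42722327e-01,  1.52499980e+00,  5.93184748e-06,
        1.27539963e+00, -1.45988538e-01]), 'dq': array([ 6.39918605e-04,  9.04438465e-05, -2.49227249e-03,  6.41942695e-04,
        1.41033772e-03,  9.38579044e-04]), 'tau': array([ 1.71470623e-03, -4.31238556e+01, -2.44221443e+01,  7.20063108e-02,
        5.60368190e-02, -1.16550486e-04]), 'tool_pos': array([ 132.30233578, -507.64331407,  226.05117815]), 'tcp_rot': array([-3.14008064e+00, -2.28051556e-04,  2.54778065e-01]), 'contact_force': array([-0.17099796, -0.07680219, -0.1563053 ]), 'moment': array([ 0.01590254, -0.0213511 ,  0.02386882]), 'finger_force': 0.0, 'grip_width': 92.18831372061885}
top 415.7070099086107 276.70526840966943 212.64266621360977 [[0.012, -1.0, 0.001, 198.355], [-0.983, -0.012, -0.186, 510.339], [0.186, 0.001, -0.983, 896.485], [0.0, 0.0, 0.0, 1.0]]
scene 522.2056541042232 282.249631302426 207.13797603288313 [[-0.809, -0.588, 0.003, 567.343], [-0.299, 0.408, -0.863, 85.606], [0.506, -0.699, -0.506, 921.523], [0.0, 0.0, 0.0, 1.0]]
```

View pics/top0.png

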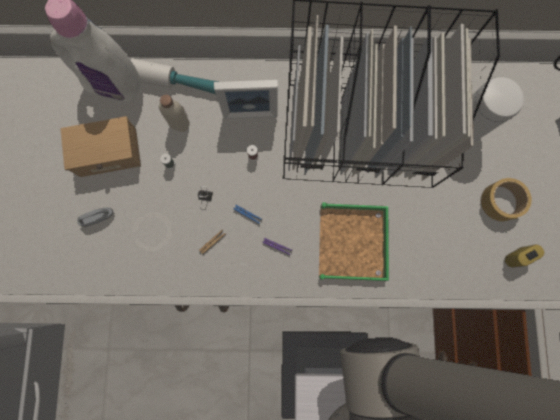

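View pics/scene0.png

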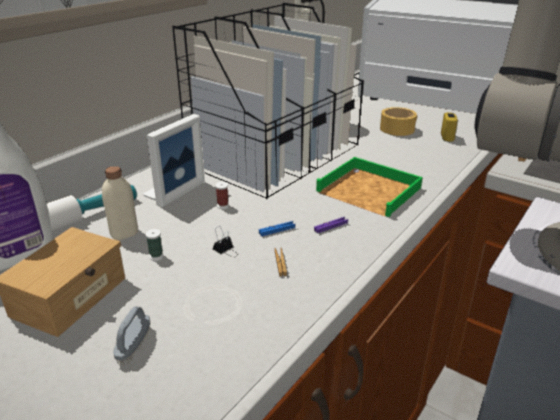

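The top view (image up = +x, left = +y) shows the tray at (353,243) with its mouth on the left. The blue peg is at (248,214), purple at (278,246), natural at (212,241), the clip at (205,195), and the spools at (252,152) and (167,160). The scene view agrees, and the route to the mouth is clear. Next I measure positions.

```bash
cat > h.py <<'E'
import numpy as np,cv2
def ray(c,uv,z):
    T=c["camera_from_world"];R,t=T[:3,:3],T[:3,3];o=-R.T@t
    d=R.T@np.array([(uv[0]-c["cx"])/c["fx"],(uv[1]-c["cy"])/c["fy"],1.])
    return (o+d*(z-o[2])/d[2])[:2]
def mask(c,k):
    h=cv2.cvtColor(c["image"],cv2.COLOR_RGB2HSV)
    r=dict(nat=((8,90,110),(24,255,255)),purple=((122,90,40),(150,255,255)),blue=((100,120,50),(118,255,255)),green=((55,120,50),(80,255,255)))[k]
    return cv2.inRange(h,*r)
def pegs(c,win=None):
    for k in("nat","purple","blue"):
        m=mask(c,k)
        if win: w=np.zeros_like(m);x0,x1,y0,y1=win;w[y0:y1,x0:x1]=255;m&=w
        n,l,s,ce=cv2.connectedComponentsWithStats(m)
        for i in range(1,n):
            if s[i,4]<40: continue
            v,u=np.nonzero(l==i);P=np.array([ray(c,p,9) for p in zip(u,v)],np.float32)
            (x,y),(a,b),_=r=cv2.minAreaRect(P);B=cv2.boxPoints(r)
            e=max((B[1]-B[0],B[2]-B[1]),key=np.linalg.norm)
            print(k,ce[i].round(),"ctr",round(x),round(y),"size",round(a),round(b),"phi",round(np.degrees(np.arctan2(e[1],e[0]))%180))
E
python3 - <<'E'
from h import *
c=dict(np.load("top0.npz"))
pegs(c,(120,300,150,290))
m=mask(c,"green");v,u=np.nonzero(m);s=(u>300)&(u<410)&(v>190);P=np.array([ray(c,p,28) for p in zip(u[s],v[s])],np.float32)
r=cv2.minAreaRect(P);print("tray",r,cv2.boxPoints(r).round())
for n,p in dict(red=(252,157),grn=(167,165),clip=(204,198),rackL=(285,178),rackR=(430,186)).items(): print(n,ray(c,p,10).round())
E
```

```text
nat [125. 154.] ctr 655 574 size 23 27 phi 94
nat [208. 245.] ctr 438 363 size 10 42 phi 131
tray ((445.5150146484375, 26.877670288085938), (146.39370727539062, 166.0346221923828), 87.84306335449219) [[360. -43.]
 [526. -49.]
 [531.  97.]
 [365. 103.]]
red [651. 266.]
grn [629. 471.]
clip [548. 378.]
rackL [600. 186.]
rackR [ 584. -161.]
```

```bash
python3 - <<'E'
from h import *
c=dict(np.load("top0.npz"));h=cv2.cvtColor(c["image"],cv2.COLOR_RGB2HSV)
for p in((248,214),(278,246),(213,240),(220,235),(230,260),(320,208),(320,277)): print(p,h[p[1],p[0]],h[p[1]+1,p[0]])
for a,b in(((235,207),(261,222)),((264,241),(292,252)),((200,251),(223,231))):
    A,B=ray(c,a,9),ray(c,b,9);print(A.round(),B.round(),np.linalg.norm(A-B),((A+B)/2).round())
cv2.imwrite("pics/crop1.png",cv2.resize(c["image"][185:290,190:400,::-1],None,fx=3.8,fy=3.8,interpolation=cv2.INTER_CUBIC))
E
```

```text
(248, 214) [108 106 113] [107 109 122]
(278, 246) [137  76 101] [136  80 109]
(213, 240) [ 16  99 124] [ 15  97 134]
(220, 235) [ 15  56 109] [ 15  78 121]
(230, 260) [ 19  23 153] [ 17  23 152]
(320, 208) [ 23  35 115] [ 16  42 114]
(320, 277) [ 62  95 107] [58 66 93]
[528. 304.] [492. 241.] 71.64831245296267 [510. 273.]
[447. 234.] [422. 168.] 70.10558088977663 [435. 201.]
[422. 382.] [470. 330.] 70.30993273879456 [446. 356.]
```

View pics/crop1.png

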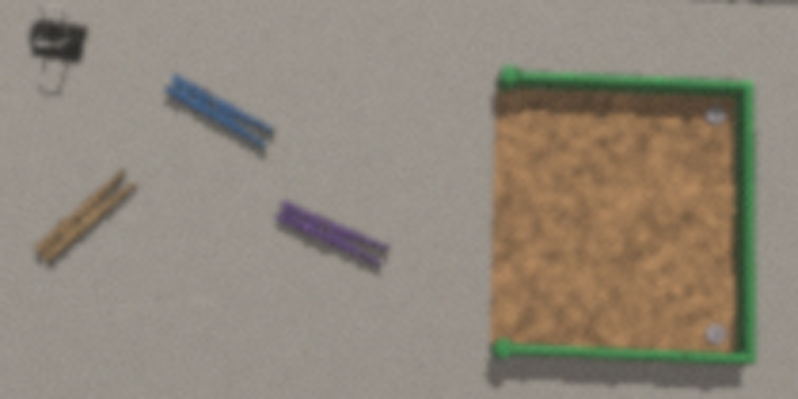

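The crop confirms the tray posts at about (324,205) and (322,277), and all three pegs lie in the open. I'll loosen the colour masks and re-measure.

```bash
sed -i 's/nat=((8,90,110)/nat=((10,50,95)/; s/purple=((122,90,40)/purple=((122,45,40)/; s/blue=((100,120,50),(118/blue=((98,60,50),(120/; s/green=((55,120,50)/green=((50,60,50)/' h.py
python3 - <<'E'
from h import *
c=dict(np.load("top0.npz"));pegs(c,(190,300,200,270))
for n,p in dict(postL=(324,205),postR=(322.4,276.6),backL=(387,208.5),backR=(387.5,278.5)).items(): print(n,ray(c,p,29).round())
E
```

```text
nat [211. 242.] ctr 444 356 size 15 70 phi 133
purple [275. 245.] ctr 437 205 size 64 12 phi 67
blue [245. 213.] ctr 512 275 size 66 12 phi 61
postL [531.  95.]
postR [366. 100.]
backL [524. -51.]
backR [364. -46.]
```

```bash
cat > go.py <<'E'
import sys,numpy as np
from plant import get_obs
from scipy.spatial.transform import Rotation as R
o=get_obs();p=o["tool_pos"];r=R.from_euler("xyz",o["tcp_rot"])
print("t",round(o["time"],1),"tcp",p.round(1),"rpy",np.degrees(o["tcp_rot"]).round(1),"F",o["contact_force"].round(1),"grip",round(o["grip_width"]))
for a in sys.argv[1:]:
    x,y,z,w=map(float,a.split(","))
    print(a,"turn",(r.inv()*R.from_euler("xyz",[180,0,w],degrees=True)).as_rotvec(degrees=True).round(1),"shift",(r.inv().apply(np.array([x,y,z])-p)/1000).round(4))
E
python3 go.py 400,-150,220,15 436,203,150,68
```

```text
t 0.1 tcp [ 132.3 -507.7  226.1] rpy [-179.9   -0.    14.6] F [ 1.1  0.1 -0.1] grip 92
400,-150,220,15 turn [-0.1 -0.  -0.4] shift [ 0.3492 -0.2787  0.0066]
436,203,150,68 turn [ -0.1  -0.  -53.4] shift [ 0.473  -0.6111  0.077 ]
```

```bash
python3 -m handwheel '[[[0,0,0],[0.349,-0.279,0.006],1],[[0,0,0],[0.349,-0.279,0.006],1],[[0,0,0],[0.349,-0.279,0.006],1],[[0,0,0],[0.349,-0.279,0.006],1],[[0,0,0],[0.349,-0.279,0.006],1],[[0,0,0],[0.349,-0.279,0.006],1],[[0,0,0],[0.349,-0.279,0.006],1],[[0,0,0],[0.349,-0.279,0.006],1],[[0,0,0],[0.349,-0.279,0.006],1],[[0,0,0],[0.349,-0.279,0.006],1],[[0,0,0],[0.349,-0.279,0.006],0.4],[[0,0,0],[0.349,-0.279,0.006],0.4]]'; python3 go.py 436,203,120,68
```

```text
time: 1.3
tool_pos: [399.2, -150.7, 220.5]
tcp_rot: [-3.142, 0.001, 0.254]
contact_force: [0.1, 0.5, 0.6]
grip_width: 80.7
finger_force: 0.0
t 1.3 tcp [ 399.2 -150.7  220.5] rpy [-180.     0.    14.6] F [0.1 0.5 0.6] grip 81
436,203,120,68 turn [ -0.    0.  -53.4] shift [ 0.1246 -0.3331  0.1005]
```

```bash
python3 -m handwheel '[[[0,0,-53],[0.125,-0.333,0.1],0.4],[[0,0,-53],[0.125,-0.333,0.1],0.4],[[0,0,-53],[0.125,-0.333,0.1],0.4],[[0,0,-53],[0.125,-0.333,0.1],0.4],[[0,0,-53],[0.125,-0.333,0.1],0.4],[[0,0,-53],[0.125,-0.333,0.1],0.4],[[0,0,-53],[0.125,-0.333,0.1],0.4],[[0,0,-53],[0.125,-0.333,0.1],0.4],[[0,0,-53],[0.125,-0.333,0.1],0.4],[[0,0,-53],[0.125,-0.333,0.1],0.4],[[0,0,-53],[0.125,-0.333,0.1],0.4]]'; python3 go.py 436,203,4,68
python3 - <<'E'
from h import *
from plant import capture
c=capture("wrist");cv2.imwrite("pics/w1.png",c["image"][:,:,::-1]);pegs(c)
E
```

```text
time: 2.4
tool_pos: [437.2, 201.9, 121.0]
tcp_rot: [3.141, 0.0, 1.177]
contact_force: [0.3, -0.7, 0.3]
grip_width: 36.3
finger_force: 0.0
t 2.4 tcp [437.2 201.9 121. ] rpy [180.    0.   67.5] F [ 0.3 -0.7  0.3] grip 36
436,203,4,68 turn [ 0.   0.  -0.5] shift [ 0.0006 -0.0016  0.117 ]
nat [204.  26.] ctr 446 355 size 14 73 phi 132
nat [203. 309.] ctr 330 134 size 59 10 phi 58
nat [292. 338.] ctr 400 68 size 37 72 phi 157
purple [275. 203.] ctr 437 203 size 71 12 phi 67
blue [327.  92.] ctr 512 275 size 71 14 phi 61
```

View pics/w1.png

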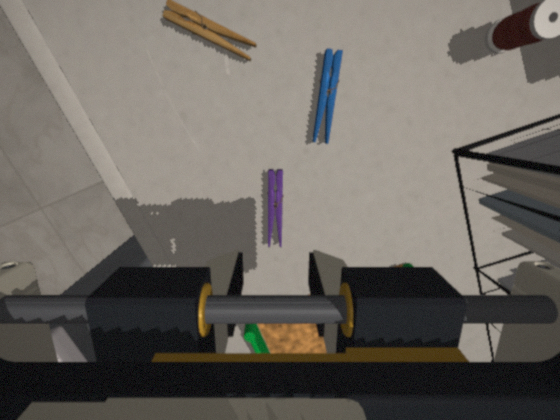

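The wrist view shows the purple peg at (275,203) in line with the finger gap. Its measured positions agree with the top view within 2 mm, so I lower the fingers astride the peg.

```bash
python3 -m handwheel '[[[0,0,0],[0,0,0.05],0.4],[[0,0,0],[0,-0.001,0.1],0.4],[[0,0,0],[0,-0.001,0.112],0.4],[[0,0,0],[0,-0.001,0.117],0.4],[[0,0,0],[0,-0.001,0.117],0.22],[[0,0,0],[0,-0.001,0.117],0.22],[[0,0,0],[0,-0.001,0.117],0.22],[[0,0,0],[0,-0.001,0.117],0.22]]'; python3 go.py 436,203,4,0
```

```text
time: 3.25
tool_pos: [436.6, 204.3, 4.9]
tcp_rot: [3.14, -0.001, 1.18]
contact_force: [-1.1, -0.3, -0.8]
grip_width: 20.5
finger_force: 0.0
t 3.2 tcp [436.6 204.3   4.9] rpy [ 1.799e+02 -1.000e-01  6.760e+01] F [-1.1 -0.3 -0.8] grip 21
436,203,4,0 turn [ 0.1 -0.1 67.6] shift [-0.0014 -0.0001  0.0009]
```

```bash
python3 -m handwheel '[[[0,0,4],[0,0,0.001],0.2],[[0,0,10],[0,0,0.001],0.2],[[0,0,16],[0,0,0.001],0.2],[[0,0,22],[0,0,0.001],0.2],[[0,0,28],[0,0,0.001],0.2],[[0,0,34],[0,0,0.001],0.2],[[0,0,40],[0,0,0.001],0.2],[[0,0,46],[0,0,0.001],0.2],[[0,0,52],[0,0,0.001],0.2],[[0,0,58],[0,0,0.001],0.2],[[0,0,64],[0,0,0.001],0.2],[[0,0,69],[0,0,0.001],0.2]]'; python3 go.py 440,-12,5,-2
python3 - <<'E'
from h import *
from plant import capture
c=capture("wrist");cv2.imwrite("pics/w2.png",c["image"][:,:,::-1]);pegs(c)
E
```

```text
time: 4.45
tool_pos: [436.2, 204.2, 3.3]
tcp_rot: [-3.141, -0.001, -0.028]
contact_force: [-0.5, 0.2, 0.3]
grip_width: 18.1
finger_force: 0.1
t 4.5 tcp [436.2 204.2   3.3] rpy [-1.8e+02 -1.0e-01 -1.6e+00] F [-0.5  0.2  0.3] grip 18
440,-12,5,-2 turn [-0.  -0.1  0.4] shift [ 0.0099  0.216  -0.0017]
nat [503.  97.] ctr 523 97 size 6 5 phi 38
nat [507. 203.] ctr 467 80 size 60 97 phi 178
nat [  9. 228.] ctr 467 341 size 4 30 phi 137
nat [ 18. 246.] ctr 456 336 size 7 39 phi 127
nat [235. 311.] ctr 413 228 size 3 33 phi 174
nat [316. 311.] ctr 412 182 size 33 2 phi 2
nat [468. 339.] ctr 390 94 size 37 22 phi 88
nat [376. 352.] ctr 381 149 size 70 8 phi 89
nat [270. 355.] ctr 383 205 size 5 36 phi 95
nat [159. 356.] ctr 383 272 size 30 4 phi 88
purple [271. 251.] ctr 447 206 size 52 14 phi 9
blue [116. 126.] ctr 513 274 size 73 15 phi 61
```

View pics/w2.png

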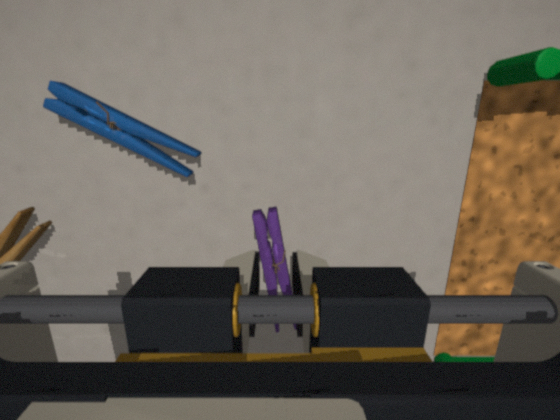

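The peg has turned with the fingers and now lies along x between them at (271,251). I push it into the tray.

```bash
python3 -m handwheel '[[[0,0,0],[0,0.01,-0.001],0.2],[[0,0,0],[0.001,0.03,-0.001],0.2],[[0,0,0],[0.002,0.05,-0.001],0.2],[[0,0,0],[0.003,0.07,-0.001],0.2],[[0,0,0],[0.004,0.09,-0.001],0.2],[[0,0,0],[0.005,0.11,-0.001],0.2],[[0,0,0],[0.006,0.13,-0.001],0.2],[[0,0,0],[0.007,0.15,-0.001],0.2],[[0,0,0],[0.008,0.17,-0.001],0.2],[[0,0,0],[0.008,0.19,-0.001],0.2],[[0,0,0],[0.008,0.206,-0.001],0.2],[[0,0,0],[0.008,0.214,-0.001],0.2]]'; python3 go.py
python3 - <<'E'
from h import *
from plant import capture
c=capture("top");cv2.imwrite("pics/t2.png",c["image"][:,:,::-1]);pegs(c,(190,400,195,290))
E
```

```text
time: 5.7
tool_pos: [438.6, -11.7, 4.0]
tcp_rot: [3.141, -0.001, -0.024]
contact_force: [-0.2, -0.5, 0.2]
grip_width: 18.0
finger_force: 0.1
t 5.7 tcp [438.6 -11.7   4. ] rpy [180.   -0.   -1.4] F [-0.2 -0.5  0.2] grip 18
nat [336. 236.] ctr 451 51 size 112 150 phi 176
nat [211. 242.] ctr 444 355 size 15 69 phi 133
nat [371. 265.] ctr 396 -14 size 11 36 phi 107
blue [245. 213.] ctr 513 278 size 61 13 phi 61
```

```bash
python3 -m handwheel '[[[0,0,0],[0,0,0],0.28],[[0,0,0],[0,0,0],0.28],[[0,0,0],[0,0,-0.01],0.28],[[0,0,0],[0,0,-0.03],0.28],[[0,0,0],[0,0,-0.07],0.3],[[0,0,0],[0,0,-0.115],0.4]]'; python3 go.py 446,355,120,-48
python3 - <<'E'
from h import *
from plant import capture
c=capture("top");cv2.imwrite("pics/t3.png",c["image"][:,:,::-1])
c=capture("wrist");cv2.imwrite("pics/w3.png",c["image"][:,:,::-1]);pegs(c)
E
```

```text
time: 6.35
tool_pos: [437.6, -9.3, 119.9]
tcp_rot: [-3.141, 0.003, -0.023]
contact_force: [1.8, 0.3, 0.6]
grip_width: 31.9
finger_force: 0.0
t 6.3 tcp [437.6  -9.3 119.9] rpy [-1.8e+02  1.0e-01 -1.3e+00] F [1.8 0.3 0.6] grip 32
446,355,120,-48 turn [ 0.   0.1 46.7] shift [-1.000e-04 -3.644e-01  0.000e+00]
nat [231. 194.] ctr 450 28 size 146 154 phi 178
nat [206. 311.] ctr 337 64 size 7 60 phi 173
nat [344. 291.] ctr 356 -77 size 15 4 phi 12
nat [394. 352.] ctr 278 -137 size 120 16 phi 89
nat [165. 355.] ctr 283 107 size 4 42 phi 92
nat [263. 355.] ctr 278 -1 size 75 9 phi 89
purple [276. 210.] ctr 436 -11 size 12 71 phi 178
```

View pics/w3.png

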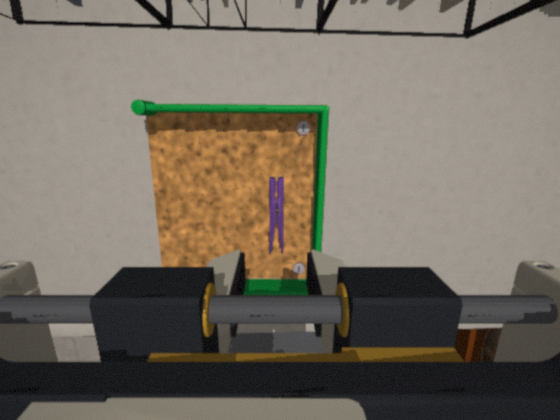

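The purple peg at (276,210) lies flat, well inside the tray, at world (436,-11). Next is the natural peg.

```bash
python3 -m handwheel '[[[0,0,46],[0,-0.364,0],0.4],[[0,0,46],[0,-0.364,0],0.4],[[0,0,46],[0,-0.364,0],0.4],[[0,0,46],[0,-0.364,0],0.4],[[0,0,46],[0,-0.364,0],0.4],[[0,0,46],[0,-0.364,0],0.4],[[0,0,46],[0,-0.364,0],0.4],[[0,0,46],[0,-0.364,0],0.4],[[0,0,46],[0,-0.364,0],0.4],[[0,0,46],[0,-0.364,0],0.4]]'; python3 go.py 446,355,4,-48
python3 - <<'E'
from h import *
from plant import capture
c=capture("wrist");pegs(c)
E
```

```text
time: 7.45
tool_pos: [446.3, 355.4, 118.2]
tcp_rot: [3.141, 0.0, -0.823]
contact_force: [0.1, 0.2, -0.8]
grip_width: 36.6
finger_force: 0.0
t 7.5 tcp [446.3 355.4 118.2] rpy [179.9   0.  -47.2] F [ 0.1  0.2 -0.8] grip 37
446,355,4,-48 turn [0.1 0.  0.8] shift [1.000e-04 4.000e-04 1.142e-01]
nat [546.  18.] ctr 399 103 size 20 49 phi 178
nat [276. 214.] ctr 446 355 size 14 73 phi 133
nat [349. 311.] ctr 323 381 size 9 59 phi 139
nat [272. 353.] ctr 344 471 size 97 1 phi 43
blue [279.  88.] ctr 513 275 size 71 13 phi 61
```

```bash
python3 -m handwheel '[[[0,0,0],[0,0,0.05],0.4],[[0,0,0],[0,0,0.1],0.4],[[0,0,0],[0,0,0.109],0.4],[[0,0,0],[0,0,0.1145],0.4],[[0,0,0],[0,0,0.1145],0.22],[[0,0,0],[0,0,0.1145],0.22],[[0,0,0],[0,0,0.1145],0.2],[[0,0,0],[0,0.006,0.1145],0.2],[[0,0,0],[0,0.014,0.1145],0.2],[[0,0,0],[0,0.02,0.1145],0.2],[[0,0,0],[0,0.02,0.1145],0.2]]'; python3 go.py 436,341,4,-2
```

```text
time: 8.6
tool_pos: [431.8, 339.5, 4.2]
tcp_rot: [3.14, 0.0, -0.827]
contact_force: [0.7, 0.2, -0.6]
grip_width: 18.0
finger_force: 0.0
t 8.6 tcp [431.8 339.5   4.2] rpy [179.9   0.  -47.4] F [ 0.7  0.2 -0.6] grip 18
436,341,4,-2 turn [  0.1   0.  -45.4] shift [ 0.0018 -0.0042  0.0002]
```

```bash
python3 -m handwheel '[[[0,0,-4],[0,0,0],0.2],[[0,0,-10],[0,0,0],0.2],[[0,0,-16],[0,0,0],0.2],[[0,0,-22],[0,0,0],0.2],[[0,0,-28],[0,0,0],0.2],[[0,0,-34],[0,0,0],0.2],[[0,0,-40],[0,0,0],0.2],[[0,0,-46],[0,0,0],0.2],[[0,0,-46],[0,0,0],0.2]]'; python3 go.py 440,32,4,-2
python3 - <<'E'
from h import *
from plant import capture
c=capture("top");pegs(c,(190,320,195,290))
E
```

```text
time: 9.5
tool_pos: [432.9, 340.3, 4.2]
tcp_rot: [3.142, -0.0, -0.024]
contact_force: [-0.4, 0.2, 0.6]
grip_width: 18.4
finger_force: 0.0
t 9.5 tcp [432.9 340.3   4.2] rpy [180.   -0.   -1.3] F [-0.4  0.2  0.6] grip 18
440,32,4,-2 turn [ 0.  -0.   0.7] shift [1.44e-02 3.08e-01 2.00e-04]
nat [319. 254.] ctr 423 106 size 2 100 phi 180
blue [245. 213.] ctr 512 276 size 66 13 phi 61
```

```bash
python3 -m handwheel '[[[0,0,0],[0,0.01,0],0.2],[[0,0,0],[0.001,0.03,0],0.2],[[0,0,0],[0.001,0.05,0],0.2],[[0,0,0],[0.002,0.07,0],0.2],[[0,0,0],[0.003,0.09,0],0.2],[[0,0,0],[0.003,0.11,0],0.2],[[0,0,0],[0.004,0.13,0],0.2],[[0,0,0],[0.005,0.15,0],0.2],[[0,0,0],[0.006,0.165,0],0.2],[[0,0,0],[0.007,0.175,0],0.2]]'; python3 go.py 440,32,4,-2
python3 - <<'E'
from h import *
from plant import capture
c=capture("wrist");cv2.imwrite("pics/w4.png",c["image"][:,:,::-1])
E
```

```text
time: 10.55
tool_pos: [435.3, 163.7, 4.2]
tcp_rot: [3.141, 0.0, -0.027]
contact_force: [-0.5, 0.2, -0.1]
grip_width: 18.5
finger_force: 0.0
t 10.6 tcp [435.3 163.7   4.2] rpy [180.    0.   -1.6] F [-0.5  0.2 -0.1] grip 18
440,32,4,-2 turn [0.  0.  0.4] shift [0.0083 0.1315 0.0003]
```

View pics/w4.png

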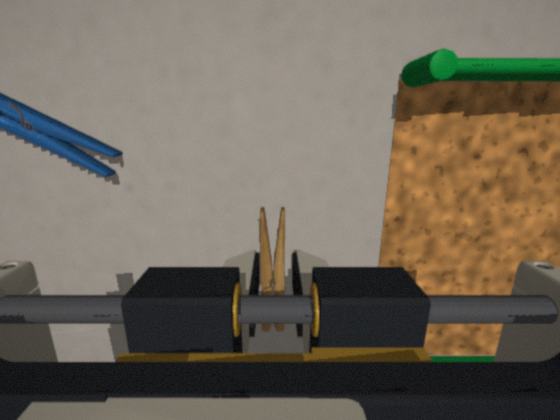

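The natural peg sits between the fingers at (272,265), and the mouth ahead is clear. I push on in, release and lift.

```bash
python3 -m handwheel '[[[0,0,0],[0.001,0.01,0],0.2],[[0,0,0],[0.002,0.03,0],0.2],[[0,0,0],[0.004,0.05,0],0.2],[[0,0,0],[0.005,0.07,0],0.2],[[0,0,0],[0.006,0.09,0],0.2],[[0,0,0],[0.007,0.11,0],0.2],[[0,0,0],[0.008,0.125,0],0.2],[[0,0,0],[0.008,0.131,0],0.2],[[0,0,0],[0.008,0.131,0],0.28],[[0,0,0],[0.008,0.131,0],0.28]]'; python3 -m handwheel '[[[0,0,0],[0,0,-0.01],0.28],[[0,0,0],[0,0,-0.03],0.28],[[0,0,0],[0,0,-0.07],0.3],[[0,0,0],[0,0,-0.115],0.4],[[0,0,0],[0,0,-0.115],0.4]]'; python3 go.py 513,275,120,61
python3 - <<'E'
from h import *
from plant import capture
c=capture("wrist");cv2.imwrite("pics/w5.png",c["image"][:,:,::-1]);pegs(c)
E
```

```text
time: 11.6
tool_pos: [440.2, 34.4, 4.2]
tcp_rot: [-3.142, 0.0, -0.024]
contact_force: [-0.1, 0.9, 0.6]
grip_width: 25.2
finger_force: 0.0
time: 12.1
tool_pos: [443.6, 34.4, 124.9]
tcp_rot: [3.141, -0.011, -0.023]
contact_force: [-0.8, -0.6, -0.0]
grip_width: 36.1
finger_force: 0.0
t 12.1 tcp [443.6  34.4 124.9] rpy [180.   -0.6  -1.3] F [-0.8 -0.6 -0. ] grip 36
513,275,120,61 turn [  0.4  -0.5 -62.3] shift [ 0.0637 -0.2421  0.0054]
nat [277. 193.] ctr 450 30 size 146 155 phi 178
nat [313. 118.] ctr 524 2 size 7 6 phi 71
nat [323. 245.] ctr 411 -9 size 24 7 phi 8
nat [204. 308.] ctr 341 110 size 6 60 phi 172
nat [348. 320.] ctr 325 -37 size 4 32 phi 179
nat [408. 352.] ctr 282 -96 size 122 15 phi 89
nat [181. 356.] ctr 285 130 size 8 75 phi 91
nat [297. 355.] ctr 281 7 size 72 9 phi 89
purple [324. 211.] ctr 437 -10 size 13 70 phi 178
blue [ 18. 149.] ctr 504 255 size 37 16 phi 61
```

View pics/w5.png

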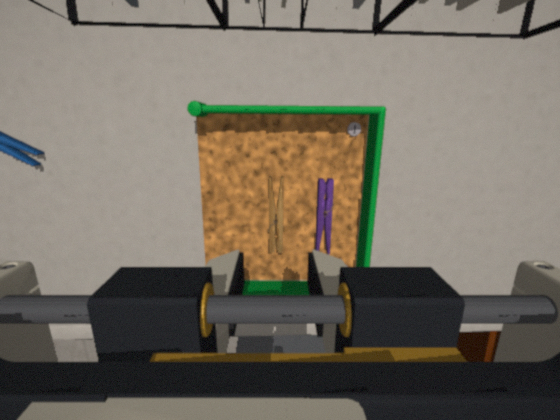

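Natural at (276,215) and purple at (324,211) are both inside the tray. For blue, I go round the rack by moving along y first and then out in x.

```bash
python3 -m handwheel '[[[0,0,0],[-0.002,-0.05,0.003],0.4],[[0,0,-8],[-0.004,-0.1,0.003],0.4],[[0,0,-16],[-0.006,-0.15,0.003],0.4],[[0,0,-24],[-0.008,-0.2,0.003],0.4],[[0,0,-32],[-0.01,-0.25,0.003],0.4],[[0,0,-40],[-0.01,-0.25,0.003],0.4],[[0,0,-48],[-0.01,-0.25,0.003],0.4],[[0,0,-56],[-0.01,-0.25,0.003],0.4],[[0,0,-62],[-0.01,-0.25,0.003],0.4],[[0,0,-62],[-0.01,-0.25,0.003],0.4]]'; python3 go.py 513,275,120,61 513,275,4,61
python3 - <<'E'
from h import *
from plant import capture
c=capture("wrist");pegs(c)
E
```

```text
time: 13.15
tool_pos: [435.3, 284.2, 115.2]
tcp_rot: [-3.14, 0.002, 1.059]
contact_force: [-0.3, 0.1, -0.0]
grip_width: 36.9
finger_force: 0.0
t 13.2 tcp [435.3 284.2 115.2] rpy [-1.799e+02  1.000e-01  6.070e+01] F [-0.3  0.1 -0. ] grip 37
513,275,120,61 turn [-0.1  0.1 -0.3] shift [ 0.03    0.0722 -0.005 ]
513,275,4,61 turn [-0.1  0.1 -0.3] shift [0.0302 0.0724 0.111 ]
nat [203. 310.] ctr 323 231 size 59 10 phi 51
nat [276. 353.] ctr 361 152 size 0 104 phi 151
blue [359. 175.] ctr 512 275 size 71 15 phi 61
```

```bash
python3 -m handwheel '[[[0,0,0],[0.015,0.036,0],0.4],[[0,0,0],[0.03,0.0715,0],0.4],[[0,0,0],[0.03,0.0715,0],0.4],[[0,0,0],[0.03,0.0715,0.05],0.4],[[0,0,0],[0.03,0.0715,0.1],0.4],[[0,0,0],[0.03,0.0715,0.111],0.4],[[0,0,0],[0.03,0.0715,0.111],0.22],[[0,0,0],[0.03,0.0715,0.111],0.22],[[0,0,0],[0.03,0.0715,0.111],0.2],[[0,0,0],[0.03,0.0715,0.111],0.2]]'; python3 go.py 450,310,4,61
```

```text
time: 14.2
tool_pos: [514.1, 275.6, 6.5]
tcp_rot: [3.14, -0.002, 1.057]
contact_force: [-0.4, 0.6, -0.1]
grip_width: 18.8
finger_force: 0.0
t 14.2 tcp [514.1 275.6   6.5] rpy [ 1.799e+02 -1.000e-01  6.060e+01] F [-0.4  0.6 -0.1] grip 19
450,310,4,61 turn [ 0.1 -0.1 -0.4] shift [-0.0015 -0.0728  0.0024]
```

```bash
python3 -m handwheel '[[[0,0,0],[0,-0.006,0.002],0.2],[[0,0,0],[0,-0.018,0.002],0.2],[[0,0,0],[0,-0.032,0.002],0.2],[[0,0,0],[0,-0.047,0.002],0.2],[[0,0,0],[0,-0.06,0.002],0.2],[[0,0,0],[0,-0.07,0.002],0.2],[[0,0,0],[0,-0.075,0.002],0.2],[[0,0,0],[0,-0.075,0.002],0.2]]'; python3 -m handwheel '[[[0,0,4],[0,0,0],0.2],[[0,0,10],[0,0,0],0.2],[[0,0,16],[0,0,0],0.2],[[0,0,22],[0,0,0],0.2],[[0,0,28],[0,0,0],0.2],[[0,0,34],[0,0,0],0.2],[[0,0,40],[0,0,0],0.2],[[0,0,46],[0,0,0],0.2],[[0,0,52],[0,0,0],0.2],[[0,0,58],[0,0,0],0.2],[[0,0,62],[0,0,0],0.2],[[0,0,62],[0,0,0],0.2]]'; python3 go.py 444,73,4,-2
python3 - <<'E'
from h import *
from plant import capture
c=capture("wrist");cv2.imwrite("pics/w6.png",c["image"][:,:,::-1])
E
```

```text
time: 15.0
tool_pos: [447.5, 312.4, 3.2]
tcp_rot: [-3.142, 0.0, 1.059]
contact_force: [-0.4, 0.2, 0.3]
grip_width: 18.4
finger_force: 0.0
time: 16.2
tool_pos: [448.7, 311.8, 3.2]
tcp_rot: [-3.142, -0.0, -0.026]
contact_force: [-0.1, -0.4, -0.1]
grip_width: 18.8
finger_force: 0.0
t 16.2 tcp [448.7 311.8   3.2] rpy [-180.    -0.    -1.5] F [-0.1 -0.4 -0.1] grip 19
444,73,4,-2 turn [-0.  -0.   0.5] shift [ 0.0014  0.2388 -0.0008]
```

View pics/w6.png

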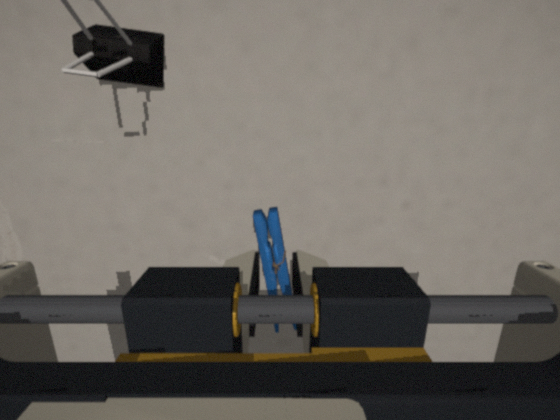

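The blue peg is astride between the fingers at (272,265), and the clip at (120,55) is untouched. I push blue into the tray.

```bash
python3 -m handwheel '[[[0,0,0],[0,0.01,-0.001],0.2],[[0,0,0],[0,0.03,-0.001],0.2],[[0,0,0],[0,0.05,-0.001],0.2],[[0,0,0],[0,0.07,-0.001],0.2],[[0,0,0],[0,0.09,-0.001],0.2],[[0,0,0],[0,0.11,-0.001],0.2],[[0,0,0],[0,0.13,-0.001],0.2],[[0,0,0],[0,0.15,-0.001],0.2],[[0,0,0],[0.001,0.17,-0.001],0.2],[[0,0,0],[0.001,0.19,-0.001],0.2],[[0,0,0],[0.001,0.21,-0.001],0.2],[[0,0,0],[0.001,0.225,-0.001],0.2]]'; python3 -m handwheel '[[[0,0,0],[0,0.01,0],0.2],[[0,0,0],[0,0.015,0],0.2],[[0,0,0],[0,0.015,0],0.2],[[0,0,0],[0,0.016,0],0.27],[[0,0,0],[0,0.016,0],0.27],[[0,0,0],[0,0.016,-0.01],0.27],[[0,0,0],[0,0.016,-0.03],0.28],[[0,0,0],[0,0.016,-0.07],0.3],[[0,0,0],[0,0.016,-0.12],0.4],[[0,0,0],[0,-0.02,-0.15],0.4],[[0,0,0],[0,-0.02,-0.15],0.4]]'; python3 go.py
python3 - <<'E'
from h import *
from plant import capture
c=capture("wrist");cv2.imwrite("pics/w7.png",c["image"][:,:,::-1]);pegs(c)
E
```

```text
time: 17.45
tool_pos: [443.4, 85.4, 4.3]
tcp_rot: [3.141, 0.0, -0.024]
contact_force: [-0.6, 0.5, -0.2]
grip_width: 18.1
finger_force: 0.0
time: 18.55
tool_pos: [446.6, 109.9, 159.2]
tcp_rot: [-3.14, -0.01, -0.022]
contact_force: [0.5, -0.6, 0.6]
grip_width: 36.6
finger_force: 0.0
t 18.6 tcp [446.6 109.9 159.2] rpy [-179.9   -0.6   -1.3] F [ 0.5 -0.6  0.6] grip 37
nat [351. 192.] ctr 450 32 size 147 155 phi 178
nat [202. 303.] ctr 328 196 size 5 53 phi 170
nat [349. 308.] ctr 320 29 size 62 7 phi 6
nat [392. 352.] ctr 256 -29 size 172 17 phi 89
nat [228. 355.] ctr 259 165 size 9 80 phi 95
purple [392. 204.] ctr 437 -9 size 15 70 phi 178
blue [312. 201.] ctr 441 73 size 13 70 phi 178
```

View pics/w7.png

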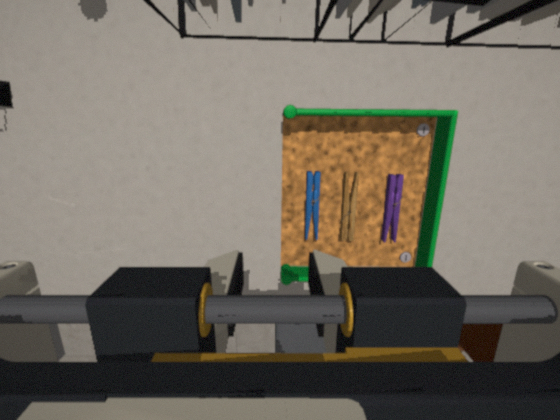

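The picture shows all three pegs flat inside the tray: blue (312,205), natural (349,207), purple (392,207). The nearest peg edge is about 20 mm inside the mouth. Handing in.

```bash
python3 -c "
from plant import *
print(close_job())"
```

```text
the job is handed in; nothing more can be done
None
```

All three pegs were swept into the tray and lie flat, wholly inside it, no force or speed limit was approached in the readings I took, and the job is handed in after 18.6 s; the spools and clip were not touched.

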